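# Clamp a glued specimen

## Task

Clamp the glued aluminium block where it stands under the bench clamp. Without turning the handle yet, push the sliding jaw down lightly by its thumb rest, only until the pad presses on the block and the jaw cocks on the bar and stays when you let go; then turn the wooden handle clockwise until the pad's spring is about half compressed, and let go. Do not bottom the spring, shift the block or knock the things around.

Things in the scene. Friction and masses are not known exactly. Their poses are not given: they have to be found in the camera images.
- clamp: bench clamp, bolted down: grey base plate 100 (x) x 190 (y) x 16 mm; origin at the centre of its underside, z up. An upright steel bar 16 x 14 mm at y = +50 mm ends 190 mm above the worktop. On it rides the dark jaw, whose arm (18 mm wide, 26 mm high) runs along -y over the block; screw, handle and pad share an upright axis at x = 0, y = -60 mm with the jaw level
- thumb_rest (a point): on the flat top of the jaw's arm, middle of the ribbed thumb rest, 32 mm from the bar's axis (y = +18 mm of the clamp), where the jaw is pushed down; it slides with about 3 to 12 N and stiffens when cocked against the block; pushed out near the screw it jams. The bar rises up to 55 mm above this face. The pad's face is 62 mm below this face, screw unturned and spring free
- jaw_drop (a joint): how far the jaw has slid down the bar, m; starts between 0 and 0.022, the pad meets the block near 0.040. By itself the jaw hangs where it is left, its tip dipped by its weight
- jaw_tilt (a joint): tilt of the jaw on the bar, rad; negative with the tip dipped, positive with the tip raised, as when it is cocked against the work (free play about 0.015 either way, 0.02 to 0.03 under load). The handle leans with it, its middle by 2 to 3 mm away from the screw's nominal axis; forcing it back upright, about 8 N sideways, uncocks the jaw so that it slips up
- handle_mid (a point): centre of the upright round wooden handle on top of the screw, 30 mm across with shallow flutes, 40 mm high (20 mm above and below this point); its lower end stands 14 mm above the arm's top while unturned. The handle sinks with the screw
- screw (a joint): turning angle of the handle, rad: 0 at the start, grows clockwise as seen from above (tightening), ends at 6.3. The screw feeds the pad down 1.9 mm per rad, stays where it is left, and turns with about 0.08 N m free, 0.13 N m at the wanted load
- pad: black round pad 26 mm across, 8 mm thick, under the screw; origin at the centre of its underside (the pressing face). It does not turn
- spring (a joint): compression of the spring between the pad and the steel collar above it, m: 0 free, 0.010 bottomed (the open gap of 10 mm is then shut); 5 N per mm. Half compressed is 0.005, 25 N. A push of 12 to 16 N on the thumb rest leaves it at about 0.003
- block: loose block of two bonded aluminium plates, 56 x 56 x 36 mm, about 0.3 kg, standing under the pad on the clamp's square anvil (70 x 70 mm, its top 40 mm above the worktop); origin at the centre of its underside
- flask_50: small conical flask, 51 mm across, 85 mm high, standing behind the clamp; origin at its foot; leave alone
- dropper_bottle: brown dropper bottle, 36 mm across, 98 mm high, standing behind the clamp; origin at its foot; leave alone
- tape_roll: roll of tape lying flat, 80 mm across, 18 mm high, left of the clamp; origin at its underside; leave alone
Not all that is in view belongs to the job. Several things look just like the clamp: the one meant starts nearest to the robot's base.

How it is judged:
On the way, in this order (a step that is already met when the one before it is completed fails the run):
1. the jaw, pushed down with the screw hardly turned, is cocked on the bar with its tip raised, and holds the pad on the block (over 1.5 N) with the fingers off it (contact force between pad and block above 1.5 N and value of joint jaw_tilt above 0.005 rad and value of joint screw below 0.2 rad and contact force between the fingers and clamp below 0.2 N), for 0.2 s.
2. the spring is about half compressed by the screw (3.5 to 7 mm, screw turned over 0.3 rad) (value of joint spring between 0.0035 and 0.007 m and value of joint screw above 0.3 rad), for 0.2 s.
At the end, for the whole second after the job is handed in: The released jaw is cocked on the bar (tilt over 0.005 rad) and holds the pad on the block with over 15 N, the spring compressed 3.5 to 7 mm of its 10 mm, the screw turned over 0.3 rad, the block standing flat within 6 mm of where it stood (all of step 2 and contact force between pad and block above 15 N and value of joint jaw_tilt above 0.005 rad and distance of block from where it was at the start of the episode below 0.006 m and angle between block's own z axis and vertical below 0.05 rad and linear speed of block below 0.01 m/s); the robot touches nothing.
It fails at once if the spring is bottomed (value of joint spring above 0.0095 m).
It fails at once if the block is pressed with over 48 N (contact force between pad and block above 48 N).
It fails at once if the block is shifted more than 10 mm (distance of block from where it was at the start of the episode above 0.01 m).
It fails at once if a bystander is moved more than 15 mm (distance of any of flask_50, dropper_bottle, tape_roll from where it was at the start of the episode above 0.015 m).
It also fails if it takes over 64 s, if anything falls off the work surface, if the arm or the gripper's body presses on something with over 40 N, if the wrist force passes 120 N, or if a joint passes its speed limit or range.

## Robot

A 7-joint arm with a two-finger parallel gripper is mounted at the origin on a cart in front of the work surface, level with it; the furniture and walls round the work are solid. World frame = base frame: x ahead of the robot, y to its left, z up, the work surface at z = 0. Lengths are in m, angles in rad, forces in N, time in s.
With the tool pointing down it reaches from about 0.4 to 0.9 m from the base axis. Payload 5.6 kg.
Tool frame: the origin (TCP) lies between the finger pads; the fingertips stand 22 mm ahead of it and the grasp point (between the pads) lies 3 mm ahead of it; z points along the fingers, y is the line along which they close (so a half turn about z gives the same grasp; the last joint's range is limited). The gripper opens to 92 mm and grips with 3 to 60 N. Pads are 20 mm wide; open, the fingers measure 128 mm over their backs; the gripper's body (75 mm by 189 mm) begins 69 mm behind the grasp point.
Start: joints at [-1.326, 0.468, -0.012, 1.603, 0.006, 1.071, -0.056], TCP at [0.185, 0.623, 0.237] pointing down, gripper open.
Joint ranges: [-2.53, 2.53], [-0.31, 2.02], [-1.57, 1.55], [0.28, 2.44], [-1.29, 4.43], [0.15, 1.84], [-2.92, 2.92]. Speed limits (rad/s): [2.57, 2.57, 3.14, 3.14, 3.14, 3.14, 3.14].

## Interface

Orientations are given as a unit quaternion [x, y, z, w].
In Python, from cell import ctrl gives the robot as it stands. The module is installed in compiled form; this text tells all that it offers.
- The arm moves only by the tool apply_moves, never from a script. Its argument "plan" is one flat list of numbers, 6 for each row, row after row: the shift along the tool's x, y, z in mm, then the turn, a rotation vector about the tool's x, y, z in degrees. A call has exactly 8 rows; each row is the pose to reach, as a shift and turn from the pose commanded when the call began, along the tool's axes at that moment; what a row does not reach only later rows make up. A row lasts 1/8 s, in which the tool goes at most 62.5 mm and 10.7 degrees, less where a joint would pass 70% of its speed; a pose out of reach is approached as far as the arm can. A call with a gripper value outside its range is refused whole. "claw" is the finger opening in mm, from 0 to 91.9, set as the call begins (left out, the last holds). The fingers move at their own pace and stop on an object; the grip force is fixed at half the most. Time passes only in rows, so rows that repeat a pose let the fingers close, or fill a call up. It gives the time, the measured TCP pose, the force and the opening at its end, in the units of the state.
- ctrl.read_state(): the state, without advancing time (a new reading comes with each control period).
- ctrl.grab_frame(name): name is "scene" or "side" or "wrist"; returns (picture, depth): 480x640x3 uint8, red, green, blue; 480x640 float32, m along the optical axis (not along the pixel's ray), 0 where there is no reading.
- ctrl.calibration(name): a dict with "fx", "fy", "cx", "cy" (pixels), "k1" (the pictures are not rectified: a ray, as slopes to the right and down, at radius r is drawn at 1 + k1 r^2 times it, then the intrinsics apply), "cam_to_world" (4x4, takes a point from camera to world coordinates). Camera axes: x right, y up, looking along -z (the intrinsics and any distortion apply to the point x, -y, -z); pixel columns grow to the right and rows downward; lengths in m; the calibration is good to about 2 mm. A picture is of the moment at which its call begins: read the wrist's pose just before it. calibration takes no time and is no camera call; for the wrist camera it gives the pose at the moment of the call.
- ctrl.sign_off(): hands the job in, once; it reports no verdict.
The state is a dict: "time_s": time; "qpos": joint angles; "qd": joint speeds; "joint_torque": joint torques, N m; "position": TCP position; "ee_rot": TCP orientation; "contact_force": force on the tool from outside, world axes, zero at the start; "moment": the same for the moment, N m; "width": finger opening in m.
Only numpy, scipy, OpenCV 4.12 (cv2) and the standard library are available. Lean on these libraries where they do the work, as an engineer would, in place of code of your own. Each camera call takes 0.05 s, during which the arm holds its last target. There are 200 camera calls.

## Working session

There is one attempt and no reset: what is moved stays moved. The work goes in short steps, Python scripts to look and compute and a tool call to move; the robot and the scene stay as the last step left them, time stands still between calls to the robot, and variables do not carry over. Pictures are saved under pics/ and viewed, on a budget of 10 in all, crops included, one or two more only if the job needs it, and the job is handed in when it is done.

Besides the shell and the picture viewer there is one more tool, called as name(argument=value, ...), one argument or row to a line, values as JSON. apply_moves: Moves the arm, as the interface text tells. Its arguments: {"type":"object","properties":{"plan":{"type":"array","items":{"type":"number"}},"claw":{"type":"number"}},"required":["plan"]}

```bash
mkdir -p pics
cat > h.py <<'E'
import numpy as np, cv2
from cell import ctrl
from scipy.spatial.transform import Rotation as R
def grab(n):
    c=ctrl.calibration(n); p,d=ctrl.grab_frame(n); return p,d,c
def pts(d,c):
    v,u=np.mgrid[0:480,0:640]
    K=np.array([[c['fx'],0,c['cx']],[0,c['fy'],c['cy']],[0,0,1]])
    q=cv2.undistortPoints(np.stack([u.ravel(),v.ravel()],1).astype(float)[:,None],K,np.array([c['k1'],0,0,0,0.]))[:,0]
    x=q[:,0].reshape(480,640);y=q[:,1].reshape(480,640)
    P=np.stack([x*d,-y*d,-d,np.ones_like(d)],-1)
    return (P@np.array(c['cam_to_world']).T)[...,:3]
E
python3 - <<'E'
from h import *
s=ctrl.read_state(); print(s)
for n in('scene','side'):
    p,d,c=grab(n); cv2.imwrite(f'pics/{n}0.png',p[...,::-1]); np.savez(f'{n}0.npz',p=p,d=d); print(n,c)
E
```

```text
{'time_s': 0.0, 'qpos': array([-1.32601719,  0.46835531, -0.01159692,  1.60361362,  0.00602503,
        1.07139556, -0.05629527]), 'qd': array([-0.00070051,  0.00166543, -0.00072921,  0.00014595,  0.00047954,
        0.00105891, -0.00075448]), 'joint_torque': array([ 4.92301342e-05, -5.20562518e+01, -1.23644300e-02, -2.43759173e+01,
       -5.65609778e-02,  1.70148723e-02,  1.67018534e-04]), 'position': array([0.1844068 , 0.62273051, 0.23565865]), 'ee_rot': array([ 1.43419511e-01,  9.89661603e-01, -8.67442152e-04, -5.15128002e-05]), 'contact_force': array([ 0.72960905,  0.30804518, -0.02930384]), 'moment': array([-0.03400158,  0.00891107, -0.02659568]), 'width': 0.09185737393853255}
scene {'fx': 529.9841152674103, 'fy': 529.9841152674103, 'cx': 317.74573584079116, 'cy': 241.34869027861717, 'k1': -0.01663217683963985, 'cam_to_world': array([[ 6.05403755e-01,  3.50040951e-01, -7.14813001e-01,
        -7.29232814e-02],
       [-7.95917939e-01,  2.67340350e-01, -5.43179318e-01,
        -6.64542663e-01],
       [ 9.63353093e-04,  8.97775289e-01,  4.40452724e-01,
         5.62376685e-01],
       [ 0.00000000e+00,  0.00000000e+00,  0.00000000e+00,
         1.00000000e+00]])}
side {'fx': 570.280297680102, 'fy': 570.280297680102, 'cx': 325.25121341906777, 'cy': 241.13406935523253, 'k1': -0.07427968673474611, 'cam_to_world': array([[ 0.95697542,  0.21531884, -0.19451438,  0.39039029],
       [-0.29015798,  0.70425226, -0.64794838, -0.8684353 ],
       [-0.00252831,  0.67651057,  0.73642858,  0.94625168],
       [ 0.        ,  0.        ,  0.        ,  1.        ]])}
```

View pics/scene0.png

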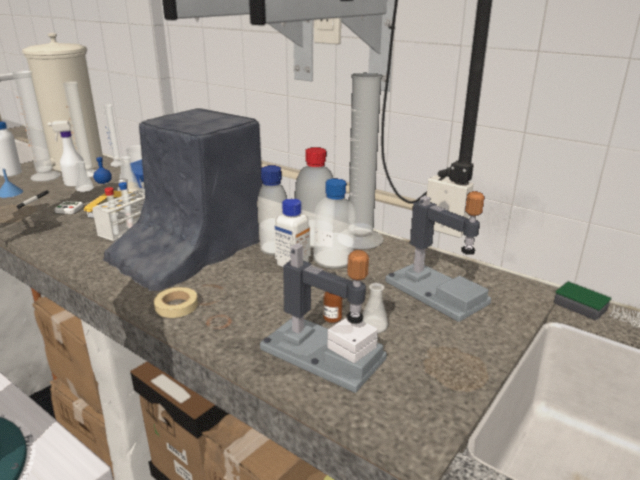

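View pics/side0.png

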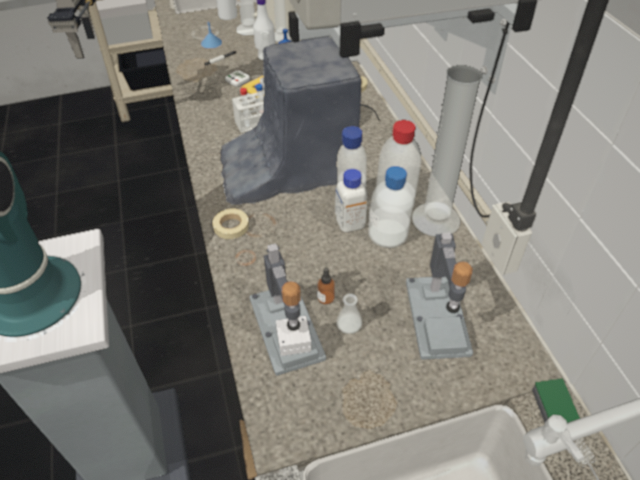

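The clamp with the white block is at about (325,330) in scene and (287,325) in side. It is the nearer of the two clamps. The orange handle is at (357,265) and (290,293), and the arm runs from the bar at (297,290) to the screw. Next I'll turn these pixels into points.

Run:
```python
from h import *
for n,box in(('scene',(345,372,250,282)),('side',(280,302,280,308))):
    z=np.load(n+'0.npz');p,d=z['p'],z['d'];c=ctrl.calibration(n);P=pts(d,c)
    hsv=cv2.cvtColor(p,cv2.COLOR_RGB2HSV)
    m=(hsv[...,0]<18)&(hsv[...,1]>120)&(hsv[...,2]>90)&(d>0)
    M=np.zeros_like(m);M[box[2]:box[3],box[0]:box[1]]=1;m&=M
    Q=P[m];print(n,'handle',m.sum(),Q.min(0),Q.max(0),'top',np.median(Q[Q[:,2]>np.percentile(Q[:,2],97)-.003],0))
    # circle fit of side points
    def circ(Q):
        A=np.c_[2*Q[:,:2],np.ones(len(Q))];s=np.linalg.lstsq(A,(Q[:,:2]**2).sum(1),rcond=None)[0];return s[:2],np.sqrt(s[2]+s[0]**2+s[1]**2)
    zt=np.percentile(Q[:,2],98);S=Q[(Q[:,2]<zt-.006)];print('circ',circ(S),zt)
    # region around clamp
    h=np.median(Q,0);near=(np.hypot(P[...,0]-h[0],P[...,1]-h[1])<.2)&(d>0)
    dark=near&(P[...,2]>.02)&(P[...,2]<.25)
    for zl in np.arange(.0,.24,.01):
        k=near&(P[...,2]>zl)&(P[...,2]<zl+.01)&(hsv[...,1]<110)
        if k.sum()>10:print(round(zl,3),k.sum(),P[k].min(0).round(3)[:2],P[k].max(0).round(3)[:2],np.median(P[k],0).round(3),np.median(p[k],0))
```

```text
scene handle 514 [ 0.48581592 -0.31576556  0.1742245 ] [ 0.51342535 -0.28944202  0.2119744 ] top [ 0.49942673 -0.30237347  0.21021321]
circ (array([ 0.50130662, -0.30080905]), np.float64(0.013346541800108896)) 0.211197046350108
0.0 6515 [ 0.38  -0.504] [ 0.692 -0.106] [ 0.495 -0.407  0.001] [131. 121. 106.]
0.01 2472 [ 0.445 -0.336] [ 0.633 -0.14 ] [ 0.47  -0.224  0.016] [138. 141. 140.]
0.02 749 [ 0.448 -0.336] [ 0.635 -0.15 ] [ 0.488 -0.27   0.025] [132. 135. 134.]
0.03 771 [ 0.465 -0.336] [ 0.635 -0.174] [ 0.49  -0.279  0.035] [142. 144. 141.]
0.04 584 [ 0.466 -0.335] [ 0.631 -0.175] [ 0.49  -0.298  0.043] [165.  160.  157.5]
0.05 423 [ 0.469 -0.327] [ 0.63  -0.174] [ 0.49  -0.285  0.055] [193. 186. 180.]
0.06 328 [ 0.468 -0.326] [ 0.624 -0.18 ] [ 0.481 -0.299  0.065] [193.  186.5 180. ]
0.07 1039 [ 0.47  -0.327] [ 0.633 -0.173] [ 0.495 -0.294  0.076] [220. 212. 206.]
0.08 235 [ 0.478 -0.279] [ 0.635 -0.171] [ 0.501 -0.205  0.084] [76. 77. 80.]
0.09 199 [ 0.479 -0.31 ] [ 0.602 -0.171] [ 0.486 -0.203  0.097] [73. 73. 77.]
0.1 262 [ 0.479 -0.311] [ 0.513 -0.172] [ 0.494 -0.206  0.10
[... 1962 characters left out ...]
12] [ 0.512 -0.179] [ 0.485 -0.206  0.125] [81.  81.5 83. ]
0.13 96 [ 0.479 -0.314] [ 0.514 -0.175] [ 0.491 -0.276  0.136] [90.  89.5 90. ]
0.14 127 [ 0.479 -0.314] [ 0.514 -0.177] [ 0.491 -0.262  0.145] [85. 86. 87.]
0.15 514 [ 0.479 -0.314] [ 0.514 -0.171] [ 0.497 -0.222  0.156] [108. 108. 110.]
0.16 37 [ 0.488 -0.305] [ 0.504 -0.185] [ 0.496 -0.195  0.164] [136. 133. 131.]
0.17 66 [ 0.487 -0.315] [ 0.514 -0.19 ] [ 0.497 -0.196  0.176] [136.  131.  128.5]
0.18 97 [ 0.484 -0.316] [ 0.517 -0.181] [ 0.496 -0.192  0.186] [149. 146. 144.]
0.19 21 [ 0.486 -0.311] [ 0.518 -0.185] [ 0.502 -0.299  0.193] [127. 103.  86.]
0.2 16 [ 0.486 -0.31 ] [ 0.516 -0.29 ] [ 0.509 -0.296  0.205] [156. 122.  93.]
```

Run:
```python
from h import *
G={}
for n in('scene','side'):
    z=np.load(n+'0.npz');d=z['d'];P=pts(d,ctrl.calibration(n))[d>0]
    for x,y,zz in P[::2]:
        if -.1<x<1.1 and -.6<y<.9:
            k=(int(np.floor(y*10)),int(np.floor(x*10)));G[k]=max(G.get(k,0),zz)
print('x from -.1'); 
for j in range(8,-7,-1): print(j/10,[int(100*G.get((j,i),-1)) for i in range(-1,11)])
# yaw from base plate edges, arm top, bar
for n in('scene','side'):
    z=np.load(n+'0.npz');p,d=z['p'],z['d'];P=pts(d,ctrl.calibration(n));hsv=cv2.cvtColor(p,cv2.COLOR_RGB2HSV)
    near=(abs(P[...,0]-.497)<.07)&(abs(P[...,1]+.245)<.12)&(d>0)
    k=near&(P[...,2]>.010)&(P[...,2]<.020)&(hsv[...,1]<60);r=cv2.minAreaRect((P[k][:,:2]*1000).astype(np.float32));print(n,'base',r)
    k=near&(P[...,2]>.070)&(P[...,2]<.080)&(p.min(-1)>140);r=cv2.minAreaRect((P[k][:,:2]*1000).astype(np.float32));print('block',r,np.median(P[k][:,2]))
    k=near&(P[...,2]>.15)&(P[...,2]<.162)&(p.max(-1)<130)&(P[...,1]<-.205)&(P[...,1]>-.28);Q=P[k]
    A=np.c_[Q[:,1]+.224,np.ones(len(Q))];print('armtop z=a*(y+.224)+b',np.linalg.lstsq(A,Q[:,2],rcond=None)[0],'x',np.percentile(Q[:,0],[3,50,97]),len(Q))
    k=near&(P[...,2]>.165)&(P[...,2]<.195)&(P[...,1]>-.22);Q=P[k];print('bar',np.percentile(Q,[2,50,98],axis=0).round(4).tolist())
```

```text
x from -.1
0.8 [0, 0, 0, 0, 0, 1, 1, 19, 29, 0, 51, -100]
0.7 [0, 0, 0, 0, 0, 1, 1, 8, 8, 9, 51, -100]
0.6 [0, 0, 34, 34, 0, 0, 3, 3, 11, 7, 51, -100]
0.5 [0, 0, 36, 31, 0, 0, 3, 3, 3, -100, 47, -100]
0.4 [0, 0, 0, 0, 0, 0, 12, 12, -100, 0, 48, -100]
0.3 [-100, 0, 0, 0, 0, 3, 28, 29, 29, 0, 48, -100]
0.2 [-100, 0, 0, 0, 0, 4, 28, 29, 29, 0, 46, -100]
0.1 [-100, 0, 0, 0, 0, 3, 53, 53, 53, 48, 48, -100]
0.0 [-100, 34, 1, 0, 0, 2, 0, 14, 20, 22, 49, -100]
-0.1 [14, 33, 1, 0, 0, 0, 59, 53, 53, 53, 53, -100]
-0.2 [1, 1, 0, 0, 0, 19, 61, 61, 60, 59, 58, -100]
-0.3 [-100, -100, -100, -100, 0, 21, 21, 8, 19, 19, 63, -100]
-0.4 [-100, -100, -100, -100, 0, 21, 21, 0, 23, 17, 63, -100]
-0.5 [-100, -100, -100, -100, 0, 0, 0, 0, 3, 4, 53, -100]
-0.6 [-100, -100, -100, -100, 0, 0, 0, 0, 0, 3, 53, -100]
scene base ((499.12689208984375, -238.3212890625), (103.11099243164062, 192.24542236328125), 2.921910524368286)
block ((501.55120849609375, -296.1235046386719), (57.44945526123047, 59.103355407714844), 83.72708892822266) 0.07647772371216272
armtop z=a*(y+.224)+b [-0.0091927   0.15546055] x [0.48680791 0.4931745  0.50756309] 391
bar [[0.4868, -0.1964, 0.1656], [0.492, -0.193, 0.1808], [0.5044, -0.1822, 0.1914]]
side base ((498.41650390625, -238.7669677734375), (100.60615539550781, 192.57601928710938), 2.8837056159973145)
block ((500.3783874511719, -295.26251220703125), (58.22926712036133, 56.0111198425293), 83.56873321533203) 0.07544664970927584
armtop z=a*(y+.224)+b [0.00998806 0.1551544 ] x [0.48241529 0.49457237 0.50698482] 115
bar [[0.4855, -0.1969, 0.166], [0.4953, -0.1934, 0.1837], [0.5061, -0.1819, 0.1904]]
```

Run:
```python
from h import *
for n in('scene','side'):
    z=np.load(n+'0.npz');d=z['d'];P=pts(d,ctrl.calibration(n))[d>0]
    P=P[(P[:,2]>.3)&(P[:,0]<.95)&(P[:,0]>.2)&(abs(P[:,1])<.6)]
    print(n)
    for j in range(5,-6,-1):
        print(j/10,[(i/10,int(100*q.min()),int(100*q.max())) for i in range(2,10) for q in [P[(np.floor(P[:,1]*10)==j)&(np.floor(P[:,0]*10)==i)][:,2]] if len(q)>3])
```

```text
scene
0.5 []
0.4 []
0.3 []
0.2 []
0.1 [(0.5, 50, 53), (0.6, 49, 53), (0.7, 50, 53), (0.8, 45, 48), (0.9, 43, 48)]
0.0 []
-0.1 [(0.5, 50, 53), (0.6, 49, 53), (0.7, 50, 53), (0.8, 30, 53), (0.9, 30, 53)]
-0.2 [(0.6, 53, 53)]
-0.3 [(0.9, 30, 53)]
-0.4 []
-0.5 []
side
0.5 [(0.2, 31, 31)]
0.4 []
0.3 []
0.2 []
0.1 []
0.0 []
-0.1 [(0.5, 49, 59), (0.6, 49, 52), (0.7, 50, 51), (0.8, 30, 51), (0.9, 30, 51)]
-0.2 [(0.5, 57, 61), (0.6, 53, 61), (0.7, 57, 60), (0.8, 53, 59), (0.9, 53, 58)]
-0.3 [(0.9, 30, 62)]
-0.4 []
-0.5 []
```

Run:
```python
from h import *
for n in('scene','side'):
    z=np.load(n+'0.npz');d=z['d'];P=pts(d,ctrl.calibration(n))[d>0]
    P=P[(P[:,2]>.45)&(P[:,0]<.65)&(P[:,0]>.25)&(abs(P[:,1])<.6)]
    for a in np.arange(.25,.65,.03):
        Q=P[(P[:,0]>=a)&(P[:,0]<a+.03)]
        if len(Q)>3: print(n,a.round(2),len(Q),Q[:,1:].min(0).round(2),Q[:,1:].max(0).round(2))
s=ctrl.read_state();r=R.from_quat(s['ee_rot']);print(r.as_matrix().round(3))
p=s['position']
for t in([.30,.42,.15],[.42,.15,.14],[.42,-.2,.2]): print(t,(r.inv().apply(np.array(t)-p)*1000).round())
```

```text
scene 0.58 966 [-0.06  0.5 ] [0.19 0.54]
scene 0.61 527 [-0.18  0.5 ] [0.17 0.54]
scene 0.64 191 [-0.18  0.5 ] [0.17 0.54]
side 0.55 341 [-0.17  0.57] [-0.06  0.62]
side 0.58 1107 [-0.17  0.5 ] [-0.03  0.62]
side 0.61 1353 [-0.19  0.5 ] [-0.05  0.62]
side 0.64 323 [-0.19  0.49] [-0.04  0.61]
[[-0.959  0.284 -0.   ]
 [ 0.284  0.959 -0.002]
 [-0.    -0.002 -1.   ]]
[0.3, 0.42, 0.15] [-168. -161.   86.]
[0.42, 0.15, 0.14] [-360. -386.   96.]
[0.42, -0.2, 0.2] [-459. -722.   37.]
```

apply_moves(
  plan=[-42,-45,11,0,0,9,-85,-91,22,0,0,18,-128,-137,32,0,0,27,-170,-182,43,0,0,36,-213,-228,53,0,0,45,-255,-273,64,0,0,54,-298,-319,75,0,0,62,-340,-364,85,0,0,70.6],
  claw=0,
)

```text
time_s: 1.1
position: [0.4054, 0.1807, 0.1522]
ee_rot: [0.691, 0.723, 0.0, -0.0]
contact_force: [0.9, 0.4, 0.0]
width: 0.0139
```

```bash
cat > w.py <<'E'
import sys
from h import *
s=ctrl.read_state();r=R.from_quat(s['ee_rot']);M=r.as_matrix()
print(s['time_s'],s['position'].round(4),M.round(3).tolist(),'F',s['contact_force'].round(2),'M',s['moment'].round(3),'w',round(s['width'],4),'q',s['qpos'].round(2))
for a in sys.argv[1:]:
    t=np.array(eval(a));print(a,(r.inv().apply(t-s['position'])*1000).round(1))
E
python3 w.py [.42,-.2,.20] [.45,-.2205,.195]
```

```text
1.1 [0.4054 0.1807 0.1522] [[-0.046, 0.999, 0.0], [0.999, 0.046, 0.0], [0.0, 0.0, -1.0]] F [0.91 0.38 0.03] M [0.026 0.027 0.025] w 0.0139 q [-0.84  0.25  0.4   2.18 -0.14  0.73 -0.3 ]
[.42,-.2,.20] [-380.9   -3.   -47.9]
[.45,-.2205,.195] [-402.8   26.   -42.9]
```

apply_moves(
  plan=[-50,0,0,0,0,0,-100,0,-10,0,0,0,-150,0,-20,0,0,0,-200,0,-30,0,0,0,-255,0,-40,0,0,0,-310,0,-43,0,0,0,-360,0,-43,0,0,0,-398,0,-43,0,0,0],
)

```text
time_s: 2.1
position: [0.4247, -0.2171, 0.1955]
ee_rot: [0.689, 0.724, -0.0, 0.0]
contact_force: [0.7, 0.1, 0.7]
width: 0.0002
```

```bash
python3 w.py [.498,-.2205,.19]
python3 - <<'E'
from h import *
p,d,c=grab('wrist');cv2.imwrite('pics/w1.png',p[...,::-1])
P=pts(d,c);hsv=cv2.cvtColor(p,cv2.COLOR_RGB2HSV)
m=(hsv[...,0]<18)&(hsv[...,1]>120)&(hsv[...,2]>90)&(d>0)&(abs(P[...,1]+.3)<.05)&(P[...,2]>.15)
if m.sum()>20: print(m.sum(),P[m].min(0),P[m].max(0))
E
```

```text
2.1 [ 0.4247 -0.2171  0.1955] [[-0.049, 0.999, 0.0], [0.999, 0.049, -0.0], [-0.0, 0.0, -1.0]] F [0.73 0.11 0.72] M [-0.023  0.035  0.034] w 0.0002 q [-0.18  0.25  0.68  2.09 -0.21  0.86  0.67]
[.498,-.2205,.19] [-7.  73.   5.5]
287 [ 0.50470009 -0.29177034  0.17873154] [ 0.5153032  -0.28507305  0.19938114]
```

apply_moves(
  plan=[-3,25,0,0,0,0,-7,50,0,0,0,0,-7,73,0,0,0,0,-7,73,0,0,0,0,-7,73,5,0,0,0,-7,73,10,0,0,0,-7,73,14,0,0,0,-7,73,14,0,0,0],
)

```text
time_s: 3.15
position: [0.4979, -0.2183, 0.1811]
ee_rot: [0.689, 0.725, -0.0, -0.0]
contact_force: [-0.4, -0.1, -0.3]
width: 0.0004
```

```bash
python3 w.py
python3 - <<'E'
from h import *
p,d,c=grab('scene');cv2.imwrite('pics/s2.png',cv2.resize(p[200:400,230:450],None,fx=3,fy=3,interpolation=cv2.INTER_CUBIC)[...,::-1])
E
```

```text
3.15 [ 0.4979 -0.2183  0.1811] [[-0.05, 0.999, -0.001], [0.999, 0.05, 0.0], [0.0, -0.001, -1.0]] F [-0.42 -0.08 -0.32] M [-0.055  0.015 -0.057] w 0.0004 q [-0.15  0.4   0.63  1.95 -0.3   0.89  0.68]
```

View pics/s2.png

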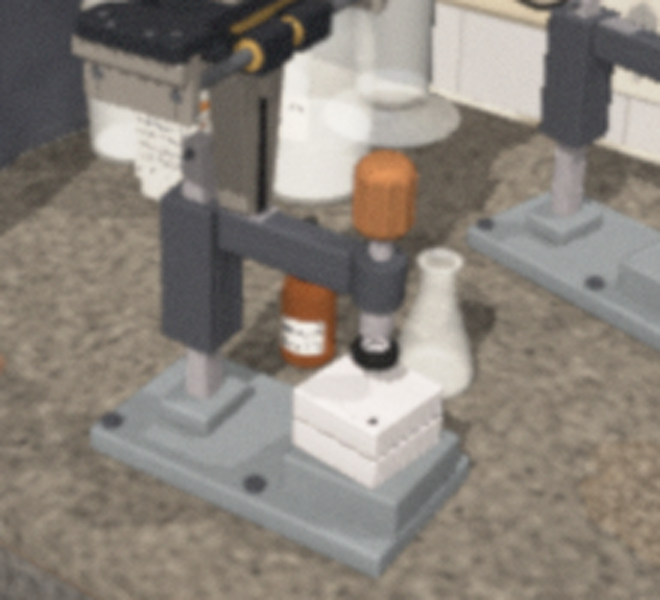

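The closed fingers stand just above the arm next to the bar (crop 240,200), clear of both bar and handle, so I'll start pushing down.

apply_moves(
  plan=[-2,0,2,0,0,0,-2,0,4,0,0,0,-2,0,6,0,0,0,-2,0,8,0,0,0,-2,0,10,0,0,0,-2,0,12,0,0,0,-2,0,14,0,0,0,-2,0,14,0,0,0],
)

```text
time_s: 4.2
position: [0.4979, -0.2206, 0.1671]
ee_rot: [0.689, 0.725, -0.0, -0.0]
contact_force: [-0.6, 0.9, -0.4]
width: 0.0006
```

```bash
python3 w.py
```

```text
4.2 [ 0.4979 -0.2206  0.1671] [[-0.051, 0.999, -0.001], [0.999, 0.051, -0.0], [-0.0, -0.001, -1.0]] F [-0.57  0.87 -0.44] M [-0.075  0.029 -0.023] w 0.0006 q [-0.14  0.42  0.62  1.96 -0.32  0.86  0.7 ]
```

```bash
cat > m.py <<'E'
from h import *
for n in('scene','side'):
    p,d,c=grab(n);P=pts(d,c);hsv=cv2.cvtColor(p,cv2.COLOR_RGB2HSV)
    cv2.imwrite(f'pics/{n}_{ctrl.read_state()["time_s"]:.2f}.png',p[...,::-1])
    b=(abs(P[...,0]-.5)<.03)&(d>0)
    k=b&(hsv[...,0]<18)&(hsv[...,1]>120)&(hsv[...,2]>90)&(abs(P[...,1]+.3)<.03)&(P[...,2]>.13);Q=P[k]
    if len(Q)>30:
        zt=np.percentile(Q[:,2],98);S=Q[Q[:,2]<zt-.006];A=np.c_[2*S[:,:2],np.ones(len(S))]
        s=np.linalg.lstsq(A,(S[:,:2]**2).sum(1),rcond=None)[0]
        T=Q[Q[:,2]>zt-.003]
        print(n,'handle',len(Q),'top z',zt.round(4),'circ',s[:2].round(4),'bbox',np.percentile(Q[:,:2],[1,99],axis=0).round(4).tolist(),'topmed',np.median(T,0).round(4))
    k=b&(p.max(-1)<135)&(P[...,1]<-.25)&(P[...,1]>-.28)&(P[...,2]>.11)&(P[...,2]<.17)
    if k.sum()>20: print(' arm top',np.percentile(P[k][:,2],[90,95]).round(4),k.sum())
    k=(abs(P[...,0]-.5)<.05)&(d>0)&(P[...,2]>.070)&(P[...,2]<.080)&(p.min(-1)>140)&(abs(P[...,1]+.297)<.05);r=cv2.minAreaRect((P[k][:,:2]*1000).astype(np.float32));print(' block',np.array(r[0]).round(1))
E
python3 m.py
```

```text
scene handle 526 top z 0.1982 circ [ 0.5017 -0.3005] bbox [[0.4867, -0.3155], [0.511, -0.2913]] topmed [ 0.5002 -0.302   0.1972]
 arm top [0.1445 0.1449] 336
 block [ 500.8 -295.8]
side handle 291 top z 0.1974 circ [ 0.5005 -0.3026] bbox [[0.4877, -0.3159], [0.5117, -0.2908]] topmed [ 0.501  -0.3006  0.1956]
 arm top [0.1439 0.1441] 28
 block [ 500.3 -295.6]
```

apply_moves(
  plan=[0,0,1,0,0,0,0,0,2,0,0,0,0,0,3,0,0,0,0,0,4,0,0,0,0,0,5,0,0,0,0,0,6,0,0,0,0,0,6,0,0,0,0,0,6,0,0,0],
)

```text
time_s: 5.3
position: [0.4984, -0.2204, 0.1615]
ee_rot: [0.689, 0.725, 0.0, 0.0]
contact_force: [0.4, -0.5, 0.4]
width: 0.0006
```

apply_moves(
  plan=[0,0,0.3,0,0,0,0,0,0.6,0,0,0,0,0,0.9,0,0,0,0,0,1.2,0,0,0,0,0,1.5,0,0,0,0,0,1.5,0,0,0,0,0,1.5,0,0,0,0,0,1.5,0,0,0],
)

```text
time_s: 6.3
position: [0.4984, -0.2204, 0.16]
ee_rot: [0.689, 0.725, 0.0, 0.0]
contact_force: [0.7, -0.2, 0.0]
width: 0.0002
```

apply_moves(
  plan=[0,0,0.3,0,0,0,0,0,0.6,0,0,0,0,0,0.9,0,0,0,0,0,1.2,0,0,0,0,0,1.2,0,0,0,0,0,1.2,0,0,0,0,0,1.2,0,0,0,0,0,1.2,0,0,0],
)

```text
time_s: 7.3
position: [0.4984, -0.2204, 0.1588]
ee_rot: [0.689, 0.725, 0.0, 0.0]
contact_force: [0.6, 0.2, 0.7]
width: 0.0005
```

```bash
python3 m.py
```

```text
scene handle 516 top z 0.1929 circ [ 0.5012 -0.298 ] bbox [[0.4863, -0.3125], [0.5108, -0.2885]] topmed [ 0.4996 -0.2987  0.1921]
 arm top [0.138  0.1382] 325
 block [ 500.7 -296. ]
side handle 299 top z 0.1922 circ [ 0.5005 -0.3   ] bbox [[0.4876, -0.3137], [0.5125, -0.288]] topmed [ 0.5012 -0.3005  0.1904]
 arm top [0.1349 0.1356] 24
 block [ 500.2 -296.4]
```

apply_moves(
  plan=[0,0,0.2,0,0,0,0,0,0.4,0,0,0,0,0,0.6,0,0,0,0,0,0.8,0,0,0,0,0,1,0,0,0,0,0,1,0,0,0,0,0,1,0,0,0,0,0,1,0,0,0],
)

```text
time_s: 8.4
position: [0.4985, -0.2203, 0.1579]
ee_rot: [0.689, 0.725, 0.0, -0.0]
contact_force: [-1.9, 0.8, 5.0]
width: 0.0005
```

apply_moves(
  plan=[0,0,0.2,0,0,0,0,0,0.4,0,0,0,0,0,0.6,0,0,0,0,0,0.8,0,0,0,0,0,0.8,0,0,0,0,0,0.8,0,0,0,0,0,0.8,0,0,0,0,0,0.8,0,0,0],
)

```text
time_s: 9.4
position: [0.4984, -0.2203, 0.1574]
ee_rot: [0.689, 0.725, 0.0, -0.0]
contact_force: [-2.2, 1.1, 6.5]
width: 0.0003
```

apply_moves(
  plan=[0,0,0.2,0,0,0,0,0,0.4,0,0,0,0,0,0.6,0,0,0,0,0,0.8,0,0,0,0,0,1,0,0,0,0,0,1,0,0,0,0,0,1,0,0,0,0,0,1,0,0,0],
)

```text
time_s: 10.4
position: [0.4985, -0.2203, 0.1568]
ee_rot: [0.689, 0.725, 0.0, -0.0]
contact_force: [-2.9, 2.9, 10.5]
width: 0.0005
```

apply_moves(
  plan=[0,0,0.2,0,0,0,0,0,0.4,0,0,0,0,0,0.6,0,0,0,0,0,0.8,0,0,0,0,0,0.8,0,0,0,0,0,0.8,0,0,0,0,0,0.8,0,0,0,0,0,0.8,0,0,0],
)

```text
time_s: 11.4
position: [0.4985, -0.2203, 0.1563]
ee_rot: [0.689, 0.725, 0.001, -0.0]
contact_force: [-4.2, 1.5, 14.7]
width: 0.0005
```

```bash
python3 m.py
```

```text
scene handle 520 top z 0.191 circ [ 0.5014 -0.2975] bbox [[0.4865, -0.3119], [0.511, -0.2881]] topmed [ 0.4996 -0.2986  0.19  ]
 arm top [0.1358 0.1361] 326
 block [ 500.9 -295.4]
side handle 297 top z 0.1902 circ [ 0.5004 -0.2996] bbox [[0.4872, -0.3127], [0.5123, -0.2887]] topmed [ 0.5001 -0.3     0.1886]
 arm top [0.1341 0.1341] 24
 block [ 500.3 -295.4]
```

apply_moves(
  plan=[0,0,-1.5,0,0,0,0,0,-3,0,0,0,0,0,-6,0,0,0,0,0,-12,0,0,0,0,0,-20,0,0,0,0,0,-28,0,0,0,0,0,-28,0,0,0,0,0,-28,0,0,0],
)

```text
time_s: 12.5
position: [0.4984, -0.2203, 0.1831]
ee_rot: [0.689, 0.725, 0.0, -0.0]
contact_force: [0.1, 0.3, -0.4]
width: 0.0005
```

```bash
python3 m.py; python3 w.py
python3 - <<'E'
import cv2,glob,os
f=max(glob.glob('pics/side_*.png'),key=os.path.getmtime);print(f)
cv2.imwrite('pics/c3.png',cv2.resize(cv2.imread(f)[220:380,220:380],None,fx=3.5,fy=3.5,interpolation=cv2.INTER_CUBIC))
E
```

```text
scene handle 519 top z 0.1914 circ [ 0.5014 -0.2974] bbox [[0.4859, -0.3122], [0.5105, -0.2874]] topmed [ 0.5    -0.2983  0.1905]
 arm top [0.1361 0.1366] 326
 block [ 500.8 -295.7]
side handle 295 top z 0.1903 circ [ 0.5003 -0.2993] bbox [[0.4871, -0.3123], [0.5122, -0.288]] topmed [ 0.5009 -0.2983  0.1887]
 arm top [0.1335 0.1339] 23
 block [ 500.3 -295.6]
12.6 [ 0.4982 -0.2203  0.1829] [[-0.051, 0.999, -0.0], [0.999, 0.051, 0.0], [0.0, -0.0, -1.0]] F [ 0.58  0.17 -1.18] M [-0.054  0.072  0.015] w 0.0004 q [-0.15  0.4   0.63  1.94 -0.3   0.89  0.68]
pics/side_12.60.png
```

View pics/c3.png

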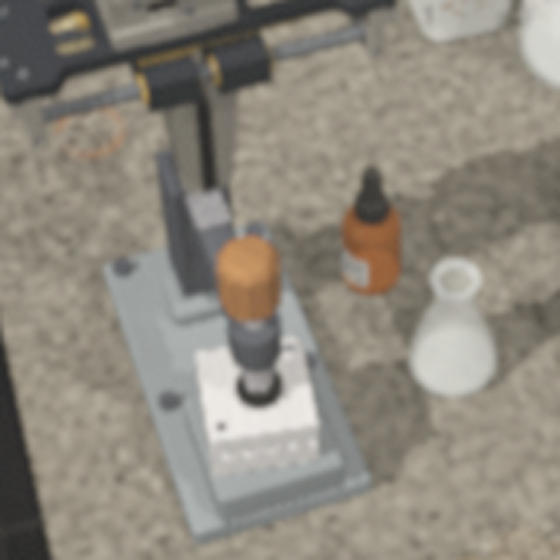

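The jaw stayed cocked. In the crop the pad sits on the block at (258,390), the handle is leaned back at (248,275), and the block is unmoved. Now I'll lift, open the fingers and go over the handle, with the grip axis pre-turned by -35°.

apply_moves(
  plan=[0,0,-30,0,0,0,0,0,-57,0,0,0,0,0,-57,0,0,-5,-20,0,-57,0,0,-12,-40,0,-57,0,0,-20,-60,0,-57,0,0,-28,-78,0,-57,0,0,-35,-78,0,-57,0,0,-35],
  claw=66,
)

```text
time_s: 13.6
position: [0.5017, -0.2996, 0.2399]
ee_rot: [0.441, 0.898, -0.0, -0.0]
contact_force: [0.2, 0.7, 0.9]
width: 0.0659
```

```bash
python3 w.py
python3 - <<'E'
from h import *
p,d,c=grab('wrist');cv2.imwrite('pics/w4.png',p[...,::-1]);np.savez('w4.npz',p=p,d=d,T=c['cam_to_world'])
P=pts(d,c);hsv=cv2.cvtColor(p,cv2.COLOR_RGB2HSV)
m=(hsv[...,0]<18)&(hsv[...,1]>120)&(hsv[...,2]>90)&(d>0)&(abs(P[...,1]+.3)<.04)&(abs(P[...,0]-.5)<.04)&(P[...,2]>.13)
Q=P[m];print(np.array(c['cam_to_world']).round(3).tolist(),len(Q))
if len(Q)>20:
    zt=np.percentile(Q[:,2],95);T=Q[Q[:,2]>zt-.003];r=cv2.minEnclosingCircle((T[:,:2]*1000).astype(np.float32));print(zt,r,T[:,:2].mean(0))
E
```

```text
13.6 [ 0.5017 -0.2996  0.2399] [[-0.611, 0.791, -0.001], [0.791, 0.611, -0.0], [0.0, -0.001, -1.0]] F [0.19 0.67 0.95] M [-0.018  0.04  -0.017] w 0.0659 q [ 0.05  0.38  0.55  1.79 -0.23  1.03  1.35]
[[0.791, -0.589, -0.163, 0.456], [0.611, 0.762, 0.214, -0.241], [-0.002, -0.269, 0.963, 0.387], [0.0, 0.0, 0.0, 1.0]] 2941
0.19008001981776587 ((494.9422607421875, -285.69781494140625), 40.345394134521484) [ 0.50191431 -0.29668473]
```

View pics/w4.png

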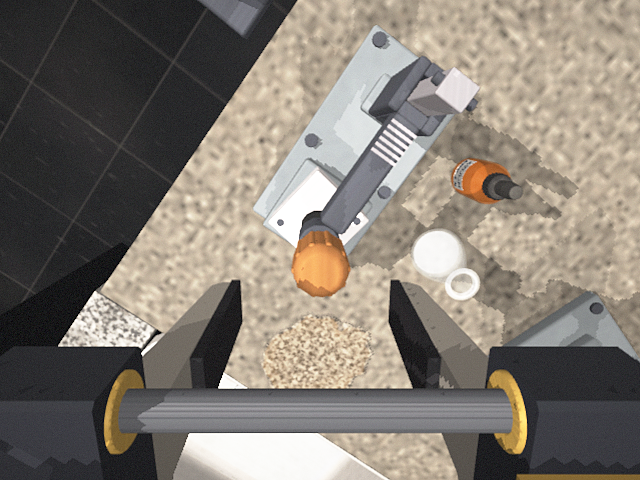

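The view shows the handle top at pixel (321,268), between the open fingers at inner-edge columns 240 and 390. The bar, flask (440,255) and bottle (485,180) are all clear. Next I'll fit the handle's axis.

Run:
```python
from h import *
z=np.load('w4.npz');p,d=z['p'],z['d'];c=ctrl.calibration('wrist');c['cam_to_world']=z['T'];P=pts(d,c)
hsv=cv2.cvtColor(p,cv2.COLOR_RGB2HSV)
m=((hsv[...,0]<18)&(hsv[...,1]>100)&(hsv[...,2]>90)&(d>0)&(P[...,2]>.14)).astype(np.uint8)
n,L,st,ce=cv2.connectedComponentsWithStats(m);m=L==L[265,321];Q=P[m]
print(m.sum(),np.percentile(Q,[0.5,50,99.5],axis=0).round(4).tolist())
zt=np.percentile(Q[:,2],90)
T=Q[Q[:,2]>zt-.0015];print('top',zt,cv2.minEnclosingCircle((T[:,:2]*1000).astype(np.float32)),cv2.minAreaRect((T[:,:2]*1000).astype(np.float32)),T.mean(0))
for a in np.arange(.148,.19,.006):
    S=Q[(Q[:,2]>a)&(Q[:,2]<a+.006)]
    if len(S)>25:
        # known radius fit
        from scipy.optimize import least_squares
        f=least_squares(lambda q:np.hypot(S[:,0]-q[0],S[:,1]-q[1])-.0148,[.501,-.299],loss='soft_l1',f_scale=.0005);print(round(a,3),len(S),f.x.round(4))
r=R.from_quat([0.441,0.898,0,0])
```

```text
2953 [[0.4869, -0.3107, 0.1579], [0.4996, -0.294, 0.188], [0.5158, -0.2825, 0.1907]]
top 0.18971583366915884 ((502.0077209472656, -296.83154296875), 12.415508270263672) ((502.1987609863281, -297.0359191894531), (23.172718048095703, 23.874908447265625), 28.004924774169922) [ 0.50184332 -0.29717787  0.18923985]
0.154 48 [ 0.5022 -0.2979]
0.16 109 [ 0.5022 -0.2976]
0.166 123 [ 0.5022 -0.2975]
0.172 140 [ 0.5022 -0.2974]
0.178 265 [ 0.5023 -0.2974]
0.184 2103 [ 0.5045 -0.3016]
0.19 165 [ 0.4908 -0.2903]
```

apply_moves(
  plan=[1.5,1.8,0,0.71,-1.03,0,1.5,1.8,10,0.71,-1.03,0,1.5,1.8,25,0.71,-1.03,0,1.5,1.8,40,0.71,-1.03,0,1.5,1.8,55,0.71,-1.03,0,1.5,1.8,66,0.71,-1.03,0,1.5,1.8,66,0.71,-1.03,0,1.5,1.8,66,0.71,-1.03,0],
  claw=50,
)

```text
time_s: 14.65
position: [0.5031, -0.2963, 0.1745]
ee_rot: [0.439, 0.898, -0.01, 0.006]
contact_force: [-0.2, 0.6, -0.5]
width: 0.0501
```

```bash
python3 w.py; python3 m.py;  python3 - <<'E'
from h import *
p,d,c=grab('wrist');cv2.imwrite('pics/w5.png',p[...,::-1]);np.savez('w5.npz',p=p,d=d,T=c['cam_to_world'])
P=pts(d,c);hsv=cv2.cvtColor(p,cv2.COLOR_RGB2HSV);print(c['cx'])
m=((hsv[...,0]<18)&(hsv[...,1]>100)&(hsv[...,2]>90)&(d>0)&(P[...,2]>.14)&(abs(P[...,1]+.3)<.04)&(abs(P[...,0]-.5)<.04)).astype(np.uint8)
n,L,st,ce=cv2.connectedComponentsWithStats(m);i=1+st[1:,4].argmax();Q=P[L==i];print(st[i],ce[i])
zt=np.percentile(Q[:,2],90);T=Q[Q[:,2]>zt-.0015];k=cv2.minEnclosingCircle((T[:,:2]*1000).astype(np.float32));print(zt,k)
s=ctrl.read_state();print('handle top in tool',R.from_quat(s['ee_rot']).inv().apply(np.array([k[0][0]/1000,k[0][1]/1000,zt])-s['position'])*1000)
E
```

```text
14.65 [ 0.5031 -0.2963  0.1745] [[-0.614, 0.789, 0.002], [0.789, 0.614, -0.022], [-0.019, -0.012, -1.0]] F [-0.21  0.64 -0.54] M [-0.065 -0.056 -0.014] w 0.0501 q [ 0.06  0.45  0.53  1.86 -0.26  0.89  1.37]
scene handle 87 top z 0.1906 circ [ 0.4884 -0.2927] bbox [[0.4859, -0.2973], [0.4954, -0.2877]] topmed [ 0.4928 -0.2905  0.1891]
 arm top [0.1362 0.1366] 321
 block [ 500.3 -295.4]
side handle 195 top z 0.1901 circ [ 0.5015 -0.2989] bbox [[0.4916, -0.3129], [0.515, -0.2935]] topmed [ 0.5038 -0.3041  0.1884]
 block [ 500.2 -295.8]
314.9878833938696
[ 273  272   83   99 6256] [313.76118926 321.43622123]
0.1896749603811261 ((501.93865966796875, -296.71063232421875), 12.616050720214844)
handle top in tool [  0.07963015  -1.47186938 -14.93901696]
```

View pics/w5.png

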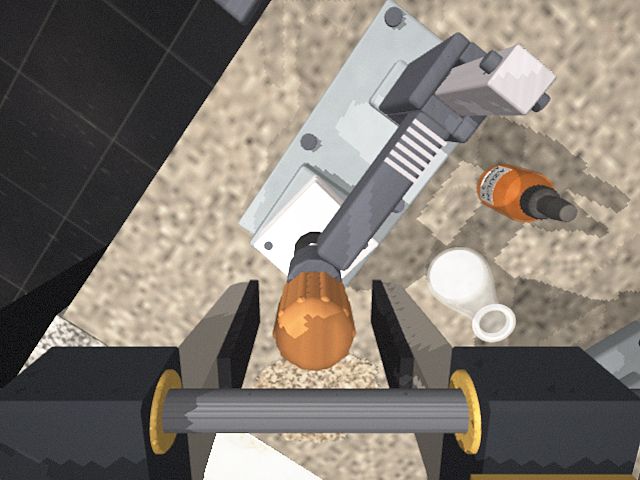

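apply_moves(
  plan=[0,-0.7,0,0,0,0,0,-0.7,0,0,0,0,0,-0.7,0,0,0,0,0,-0.7,0,0,0,0,0,-0.7,0,0,0,0,0,-0.7,0,0,0,0,0,-0.7,0,0,0,0,0,-0.7,0,0,0,0],
  claw=26,
)

```text
time_s: 15.8
position: [0.5025, -0.2964, 0.1742]
ee_rot: [0.439, 0.898, -0.009, 0.006]
contact_force: [0.2, 0.6, 2.4]
width: 0.029
```

```bash
python3 w.py; python3 m.py
```

```text
15.8 [ 0.5025 -0.2964  0.1742] [[-0.614, 0.789, 0.002], [0.789, 0.614, -0.022], [-0.018, -0.012, -1.0]] F [0.22 0.65 2.38] M [ 0.101 -0.121  0.025] w 0.029 q [ 0.06  0.45  0.53  1.86 -0.26  0.89  1.37]
scene handle 66 top z 0.1921 circ [ 0.4845 -0.2911] bbox [[0.4821, -0.2991], [0.4952, -0.2865]] topmed [ 0.4927 -0.2898  0.1895]
 arm top [0.1362 0.1365] 323
 block [ 500.3 -295.4]
side handle 155 top z 0.1901 circ [ 0.5024 -0.2996] bbox [[0.4971, -0.3127], [0.5145, -0.2932]] topmed [ 0.5051 -0.302   0.1888]
 block [ 500.1 -295.3]
```

apply_moves(
  plan=[0,0,0.13,0,0,5,0,0,0.26,0,0,10,0,0,0.4,0,0,15,0,0,0.55,0,0,20,0,0,0.7,0,0,25,0,0,0.85,0,0,30,0,0,1.0,0,0,35,0,0,1.1,0,0,40],
)

```text
time_s: 16.9
position: [0.5025, -0.2964, 0.1733]
ee_rot: [0.721, 0.693, -0.007, 0.008]
contact_force: [0.3, 1.2, 1.7]
width: 0.029
```

```bash
python3 w.py; python3 m.py
```

```text
16.9 [ 0.5025 -0.2964  0.1733] [[0.039, 0.999, 0.002], [0.999, -0.039, -0.022], [-0.022, 0.002, -1.0]] F [0.26 1.19 1.7 ] M [0.147 0.045 0.052] w 0.029 q [-0.07  0.49  0.7   1.87 -0.37  0.9   0.76]
scene handle 273 top z 0.1904 circ [ 0.5014 -0.2997] bbox [[0.4889, -0.3121], [0.5149, -0.2958]] topmed [ 0.5029 -0.3032  0.1893]
 arm top [0.1363 0.1367] 308
 block [ 501.1 -295.8]
side handle 298 top z 0.1892 circ [ 0.5008 -0.2988] bbox [[0.4877, -0.3124], [0.5137, -0.2878]] topmed [ 0.501  -0.2997  0.1878]
 block [ 500.3 -295.9]
```

apply_moves(
  plan=[0,0,0.15,0,0,5,0,0,0.3,0,0,10,0,0,0.45,0,0,15,0,0,0.6,0,0,20,0,0,0.75,0,0,25,0,0,0.9,0,0,30,0,0,0.9,0,0,30,0,0,0.9,0,0,30],
)

```text
time_s: 18.0
position: [0.5025, -0.2964, 0.1724]
ee_rot: [0.874, 0.485, -0.004, 0.01]
contact_force: [-0.9, 1.7, 5.1]
width: 0.0287
```

```bash
python3 w.py; python3 m.py
```

```text
18.0 [ 0.5025 -0.2964  0.1724] [[0.53, 0.848, 0.002], [0.848, -0.529, -0.022], [-0.017, 0.013, -1.0]] F [-0.9   1.67  5.05] M [ 0.302  0.089 -0.034] w 0.0287 q [-0.15  0.53  0.83  1.88 -0.46  0.93  0.33]
scene handle 453 top z 0.1896 circ [ 0.502  -0.2976] bbox [[0.4866, -0.312], [0.5135, -0.2905]] topmed [ 0.501  -0.2992  0.1886]
 arm top [0.1366 0.1376] 311
 block [ 501.2 -295.6]
side handle 283 top z 0.1884 circ [ 0.5002 -0.2979] bbox [[0.4862, -0.3126], [0.5104, -0.2877]] topmed [ 0.5002 -0.2976  0.1867]
 block [ 500.4 -295.3]
```

apply_moves(
  plan=[0,0,0,0,0,0,0,0,0,0,0,0,0,0,0,0,0,0,0,0,0,0,0,0,0,0,0,0,0,0,0,0,-5,0,0,0,0,0,-30,0,0,0,0,0,-60,0,0,0],
  claw=54,
)

```text
time_s: 19.1
position: [0.5019, -0.2951, 0.2328]
ee_rot: [0.875, 0.484, -0.005, 0.01]
contact_force: [0.7, -0.2, -0.3]
width: 0.0538
```

```bash
python3 w.py; python3 m.py; python3 m.py
python3 - <<'E'
import cv2,glob,os
f=max(glob.glob('pics/scene_*.png'),key=os.path.getmtime);print(f)
cv2.imwrite('pics/c6.png',cv2.resize(cv2.imread(f)[220:400,250:400],None,fx=4,fy=3.3*4/3.3,interpolation=cv2.INTER_CUBIC)[:600])
E
```

```text
19.1 [ 0.5019 -0.2951  0.2328] [[0.531, 0.847, 0.0], [0.847, -0.531, -0.022], [-0.018, 0.012, -1.0]] F [ 0.7  -0.18 -0.33] M [-0.109  0.103  0.012] w 0.0538 q [-0.21  0.45  0.89  1.83 -0.38  1.03  0.27]
scene handle 507 top z 0.1898 circ [ 0.5016 -0.2969] bbox [[0.4863, -0.3115], [0.5103, -0.2879]] topmed [ 0.4995 -0.2982  0.1889]
 arm top [0.1366 0.1369] 330
 block [ 500.5 -295.6]
side handle 296 top z 0.1884 circ [ 0.5006 -0.2989] bbox [[0.4871, -0.3125], [0.5116, -0.2882]] topmed [ 0.5008 -0.2983  0.1868]
 arm top [0.1334 0.1335] 21
 block [ 500.4 -295.2]
scene handle 507 top z 0.1898 circ [ 0.5017 -0.2968] bbox [[0.486, -0.3116], [0.5099, -0.2875]] topmed [ 0.5001 -0.2982  0.1888]
 arm top [0.1367 0.1371] 323
 block [ 501.6 -295.7]
side handle 297 top z 0.1891 circ [ 0.5004 -0.2985] bbox [[0.4874, -0.3123], [0.5118, -0.2868]] topmed [ 0.5019 -0.2985  0.1873]
 arm top [0.1335 0.1345] 22
 block [ 500.2 -295.5]
pics/scene_19.25.png
```

View pics/c6.png

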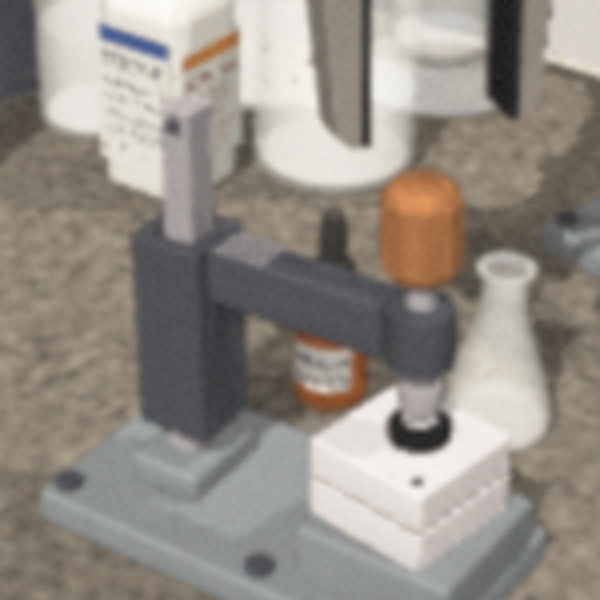

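The picture shows the clamp released and still cocked: pad on the block at (420,432), block square, fingers clear above. The handle has sunk about 1.6 mm since it was cocked. I'll check the absolute compression by comparing handle-top and block-top heights in the same wrist frame.

Run:
```python
from h import *
def an(p,d,c,t):
    P=pts(d,c);hsv=cv2.cvtColor(p,cv2.COLOR_RGB2HSV);ok=(d>0)
    def flat(k,lab):
        z=P[k][:,2]
        if len(z)<30: print(t,lab,len(z));return np.nan
        h,e=np.histogram(z,np.arange(z.min(),z.max()+.0005,.0005));c0=e[h.argmax()]+.00025;m=np.median(z[abs(z-c0)<.0012]);print(t,lab,len(z),m.round(5),z.std().round(4));return m
    b=flat(ok&(p.min(-1)>150)&(abs(P[...,0]-.5)<.035)&(abs(P[...,1]+.296)<.035)&(P[...,2]>.07)&(P[...,2]<.082),'block')
    hm=flat(ok&(hsv[...,0]<18)&(hsv[...,1]>100)&(np.hypot(P[...,0]-.502,P[...,1]+.297)<.009)&(P[...,2]>.18),'handle')
    print('  H-B mm',(hm-b)*1000,'spring est',116-(hm-b)*1000)
z=np.load('w4.npz');c=dict(ctrl.calibration('wrist'));c['cam_to_world']=z['T'];an(z['p'],z['d'],c,'before')
for i in range(2):
    p,d,c=grab('wrist');an(p,d,c,'now')
for f,n in(('scene0.npz','scene'),('side0.npz','side')):
    z=np.load(f);an(z['p'],z['d'],ctrl.calibration(n),n+'0')
for n in('scene','side'):
    p,d,c=grab(n);an(p,d,c,n)
```

```text
before block 2357 0.07522 0.001
before handle 933 0.18924 0.0006
  H-B mm 114.01888250022988 spring est 1.9811174997701215
now block 2247 0.07534 0.0008
now handle 951 0.18781 0.0006
  H-B mm 112.46598805323163 spring est 3.5340119467683735
now block 2260 0.07541 0.0008
now handle 956 0.18776 0.0006
  H-B mm 112.34615767685241 spring est 3.653842323147586
scene0 block 819 0.07651 0.0018
scene0 handle 57 0.21057 0.0006
  H-B mm 134.06472023371313 spring est -18.064720233713132
side0 block 668 0.07574 0.0018
side0 handle 71 0.20805 0.0012
  H-B mm 132.30900126525503 spring est -16.309001265255034
scene block 696 0.07649 0.0019
scene handle 57 0.18902 0.0007
  H-B mm 112.52833995893386 spring est 3.4716600410661442
side block 594 0.07583 0.0018
side handle 72 0.18704 0.0013
  H-B mm 111.21048084553381 spring est 4.789519154466191
```

The estimates of spring compression run from about 3.5 to 4.8 mm. That is near the low end of the band, so I'll regrip and turn about 35° more.

apply_moves(
  plan=[0,0,0,0,0,-10,0,0,0,0,0,-20,0,0,0,0,0,-30,0,0,0,0,0,-40,0,0,0,0,0,-50,0,0,25,0,0,-50,0,0,48,0,0,-50,0,0,60,0,0,-50],
)

```text
time_s: 20.5
position: [0.5014, -0.2961, 0.1704]
ee_rot: [0.589, 0.808, -0.009, 0.006]
contact_force: [-0.3, -0.2, -0.5]
width: 0.0542
```

```bash
python3 w.py
python3 - <<'E'
from h import *
p,d,c=grab('wrist');P=pts(d,c);hsv=cv2.cvtColor(p,cv2.COLOR_RGB2HSV)
m=((hsv[...,0]<18)&(hsv[...,1]>100)&(hsv[...,2]>90)&(d>0)&(P[...,2]>.14)&(abs(P[...,1]+.3)<.04)&(abs(P[...,0]-.5)<.04)).astype(np.uint8)
n,L,st,ce=cv2.connectedComponentsWithStats(m);i=1+st[1:,4].argmax();Q=P[L==i];print(st[i],ce[i])
zt=np.percentile(Q[:,2],90);T=Q[Q[:,2]>zt-.0015];k=cv2.minEnclosingCircle((T[:,:2]*1000).astype(np.float32))
s=ctrl.read_state();print(k,'handle top in tool',R.from_quat(s['ee_rot']).inv().apply(np.array([k[0][0]/1000,k[0][1]/1000,zt])-s['position'])*1000)
E
```

```text
20.5 [ 0.5014 -0.2961  0.1704] [[-0.307, 0.952, -0.001], [0.951, 0.307, -0.021], [-0.019, -0.008, -1.0]] F [-0.34 -0.23 -0.51] M [-0.025  0.054 -0.016] w 0.0542 q [-0.02  0.48  0.63  1.87 -0.33  0.89  1.08]
[ 277  274   82  102 6495] [317.57936875 326.01508853]
((501.9957275390625, -296.31195068359375), 12.56417179107666) handle top in tool [ -1.04256444   0.57369481 -18.53726288]
```

apply_moves(
  plan=[-0.3,1,-1.5,0,0,0,-0.3,1,-1.5,0,0,0,-0.3,1,-1.5,0,0,0,-0.3,1,-1.5,0,0,0,-0.3,1,-1.5,0,0,0,-0.3,1,-1.5,0,0,0,-0.3,1,-1.5,0,0,0,-0.3,1,-1.5,0,0,0],
  claw=26,
)

```text
time_s: 21.55
position: [0.5032, -0.2971, 0.1743]
ee_rot: [0.589, 0.808, -0.009, 0.007]
contact_force: [-3.0, -1.0, 5.8]
width: 0.0292
```

apply_moves(
  plan=[0,-0.5,-0.2,0,0,0,0,-0.5,-0.2,0,0,0,0,-0.5,-0.2,0,0,0,0,-0.5,-0.2,0,0,0,0,-0.5,-0.2,0,0,0,0,-0.5,-0.2,0,0,0,0,-0.5,-0.2,0,0,0,0,-0.5,-0.2,0,0,0],
)

```text
time_s: 22.55
position: [0.5031, -0.297, 0.1743]
ee_rot: [0.588, 0.808, -0.008, 0.007]
contact_force: [-1.8, -1.5, 5.2]
width: 0.0289
```

```bash
python3 w.py; python3 m.py
```

```text
22.55 [ 0.5031 -0.297   0.1743] [[-0.307, 0.952, 0.002], [0.951, 0.307, -0.022], [-0.022, -0.005, -1.0]] F [-1.84 -1.49  5.22] M [-0.415  0.483 -0.017] w 0.0289 q [-0.02  0.47  0.64  1.87 -0.33  0.9   1.08]
scene handle 108 top z 0.1893 circ [ 0.5034 -0.2967] bbox [[0.4961, -0.3124], [0.5116, -0.302]] topmed [ 0.5044 -0.3069  0.1883]
 arm top [0.1366 0.137 ] 317
 block [ 500.7 -295.3]
side handle 241 top z 0.1888 circ [ 0.5022 -0.3012] bbox [[0.4928, -0.3124], [0.5144, -0.2886]] topmed [ 0.5018 -0.2998  0.1874]
 block [ 500.2 -296.3]
```

apply_moves(
  plan=[0,-0.1,0.05,0,0,5,0,-0.2,0.15,0,0,10,0,-0.2,0.3,0,0,15,0,-0.2,0.4,0,0,20,0,-0.2,0.5,0,0,25,0,-0.2,0.6,0,0,30,0,-0.2,0.7,0,0,35,0,-0.2,0.7,0,0,35],
)

```text
time_s: 23.65
position: [0.5026, -0.297, 0.1734]
ee_rot: [0.804, 0.594, -0.006, 0.009]
contact_force: [-3.3, 0.0, 5.7]
width: 0.0289
```

```bash
python3 w.py; python3 m.py
```

```text
23.65 [ 0.5026 -0.297   0.1734] [[0.295, 0.956, 0.001], [0.955, -0.294, -0.023], [-0.021, 0.008, -1.0]] F [-3.29  0.    5.73] M [-0.391  0.696 -0.023] w 0.0289 q [-0.13  0.52  0.79  1.87 -0.43  0.92  0.56]
scene handle 340 top z 0.1888 circ [ 0.5017 -0.2983] bbox [[0.4876, -0.3115], [0.515, -0.2922]] topmed [ 0.5017 -0.3017  0.1876]
 arm top [0.1366 0.1369] 306
 block [ 500.  -295.8]
side handle 294 top z 0.1879 circ [ 0.5007 -0.2989] bbox [[0.4874, -0.3122], [0.5124, -0.288]] topmed [ 0.5    -0.2975  0.1858]
 block [ 500.3 -295.4]
```

Now release, lift clear and check.

apply_moves(
  plan=[0,0,0,0,0,0,0,0,0,0,0,0,0,0,0,0,0,0,0,0,0,0,0,0,0,0,0,0,0,0,0,0,-5,0,0,0,0,0,-30,0,0,0,0,0,-60,0,0,0],
  claw=54,
)

```text
time_s: 24.75
position: [0.5023, -0.2953, 0.2338]
ee_rot: [0.804, 0.594, -0.006, 0.009]
contact_force: [0.5, 0.6, 0.8]
width: 0.0538
```

```bash
python3 w.py; python3 m.py
python3 - <<'E'
from h import *
for i in range(2):
    p,d,c=grab('wrist');P=pts(d,c);hsv=cv2.cvtColor(p,cv2.COLOR_RGB2HSV);ok=d>0
    b=np.median(P[ok&(p.min(-1)>150)&(abs(P[...,0]-.5)<.035)&(abs(P[...,1]+.296)<.035)&(abs(P[...,2]-.0755)<.0015)][:,2])
    h=np.median(P[ok&(hsv[...,0]<18)&(hsv[...,1]>100)&(np.hypot(P[...,0]-.502,P[...,1]+.297)<.009)&(P[...,2]>.18)][:,2]);print(b,h,116-(h-b)*1000)
cv2.imwrite('pics/w7.png',p[...,::-1])
E
```

```text
24.75 [ 0.5023 -0.2953  0.2338] [[0.294, 0.956, 0.0], [0.956, -0.294, -0.022], [-0.021, 0.007, -1.0]] F [0.52 0.63 0.82] M [-0.032  0.023 -0.068] w 0.0538 q [-0.18  0.44  0.84  1.83 -0.36  1.03  0.5 ]
scene handle 494 top z 0.1889 circ [ 0.501  -0.2973] bbox [[0.4863, -0.3117], [0.5106, -0.2875]] topmed [ 0.4998 -0.2986  0.1879]
 arm top [0.1369 0.1373] 323
 block [ 500.9 -296.3]
side handle 298 top z 0.1883 circ [ 0.5003 -0.2991] bbox [[0.4873, -0.312], [0.5123, -0.2877]] topmed [ 0.5002 -0.2973  0.1866]
 block [ 500.5 -294.5]
0.07534260567404683 0.18682166708493256 4.520938589114266
0.07534471103328 0.18685064167595364 4.494069357326367
```

View pics/w7.png

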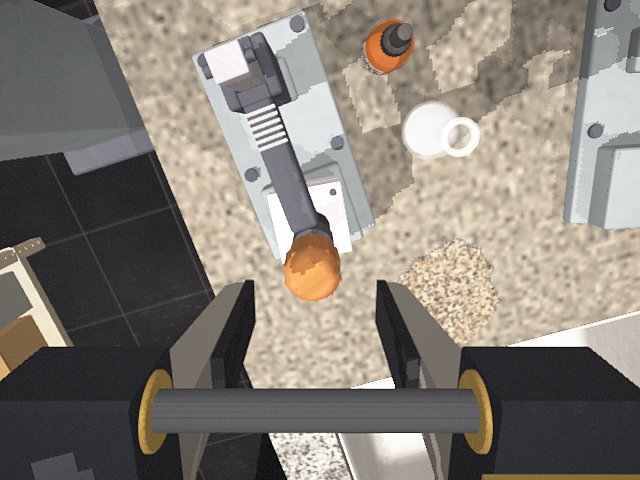

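The view shows the fingers clear of the handle at (313,272), the block square, and the flask (432,130) and bottle (390,45) in place. Spring compression comes out at 4.5 to 5.4 mm, so I'll hand it in.

```bash
python3 -c "
from cell import ctrl
print(ctrl.sign_off())"
```

```text
the job is handed in; nothing more can be done
None
```

I clamped the block and handed the job in at about 25 s. The sign-off gives no verdict, so the figures below are my own checks.

- **Cocking the jaw:** I pushed the thumb rest down with closed fingers to about 14.7 N and lifted off. The jaw stayed, with its handle leaned towards the bar by about 3 mm compared with the start.
- **Turning the handle:** I turned it about 70° clockwise, let go and measured. The spring looked near the low end of the allowed range, so I regripped and turned about 35° more. That makes about 1.8 rad in all. Then I let go and lifted clear.
- **Spring:** The handle sank about 2.4 mm after cocking by the wrist camera, and 2.0 to 2.5 mm by the two fixed cameras. Handle height over the block in the wrist camera gives 4.5 mm of compression. Adding that sink to the nominal 3 mm after the push gives about 5.4 mm. These methods disagree by about 1 mm, but both lie within 3.5 to 7 mm. The side camera had read about 1.2 mm higher than the others after the first turn.
- **Cocking and pad force:** I judged these from the handle's lean and the spring only. I did not measure either one directly.
- **Block and surroundings:** The block stayed within about 1 mm, which is measurement noise. The flask and bottle looked untouched. The tape roll was not in my last picture, but the arm passed well above it.
- **Fingers:** They ended about 2 cm above the handle, touching nothing.

I viewed 7 pictures.

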